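Demould the potted module, then crack the dry-box lid off its gasket and hold it ajar

ROBOT

A 6-joint arm with a two-finger parallel gripper is mounted at the origin on the work surface. World frame = base frame: x ahead of the robot, y to its left, z up, the work surface at z = 0. Lengths are in m, angles in rad, forces in N, time in s.
With the tool pointing down it reaches from about 0.35 to 0.85 m from the base axis. Payload 8.1 kg.
Tool frame: the origin (TCP) lies on the mounting face of the last link; the fingertips stand 186 mm ahead of it and the grasp point (between the pads) lies 167 mm ahead of it; z points along the fingers, y is the direction in which the jaws open and shut (so a half turn about z gives the same grasp; the last joint's range is limited). The gripper opens to 93 mm and grips with 3 to 60 N. Pads are 15 mm wide; open, the fingers measure 128 mm over their backs; the gripper's body (75 mm by 188 mm) begins 65 mm behind the grasp point.
Start: joints at [-1.308, 0.13, 1.488, -0, 1.523, -0.085], TCP at [0.205, -0.564, 0.405] pointing down, gripper open.
Joint ranges: [-2.96, 2.96], [-0.89, 2.26], [0.02, 2.5], [-1.34, 4.48], [0, 2.73], [-2.66, 2.66]. Speed limits (rad/s): [2.39, 2.39, 2.79, 3.14, 3.14, 3.14].

INTERFACE

Orientations are given as a rotation vector (axis times angle).
In Python, from plant import robot, read_camera, spotter gives the robot as it stands.
- The arm moves only by the tool arm_command, never from a script. Its arguments are lists of equal length, an entry for each row: "xyz": the shift along the world's x, y, z in cm, a list of three; "turn": the turn, a rotation vector about the world's x, y, z in rad, a list of three. A call has 1 to 12 rows; each row shifts and turns the commanded pose from where the row before left it; what a row does not reach is not made up. A row lasts 1/8 s, in which the tool goes at most 62.5 mm and 10.7 degrees, less where a joint would pass 70% of its speed; a pose out of reach is approached as far as the arm can. A call is refused whole if a number of a shift passes 6.25 or a number of a turn 0.188, either way. A call with a gripper value outside its range is refused whole. "gripper" is the finger opening in cm, from 0 to 9.3, set as the call begins (left out, the last holds). The fingers move at their own pace and stop on an object; "force" is the grip in N (left out, the last holds). Time passes only in rows, so rows that do not move let the fingers close. It gives the time, the measured TCP pose, the force and the opening at its end, in the units of the state.
- robot.read_state(): the state, without advancing time (a new reading comes with each control period).
- read_camera(name): name is "scene" or "top"; returns a dict with "frame" (420x560x3 uint8, red, green, blue), "z_map" (420x560 float32, m along the optical axis (not along the pixel's ray), 0 where there is no reading), "fx", "fy", "cx", "cy" (pixels), "distortion" ([k1, k2, p1, p2, k3] as OpenCV has them; the pictures are not rectified), "eye" and "orientation" of the camera in the world. Camera axes: x right, y down, z forward; pixel columns grow to the right and rows downward; lengths in m; the calibration is good to about 2 mm. A picture is of the moment at which its call begins.
- robot.close_job(): hands the job in, once; it reports no verdict.
Trained networks look in a picture, given as the dict that the camera call returned (one of the last four; its "shot" number tells which), for a name from the list of things; names that differ only in an ending like _2 or _b are one class to them, and where a whole thing is asked for, a point or a joint stands for the part that bears it (a point fixed in the world has none). Each returns a list of dicts, best first, with "confidence" (0 to 1); they miss things now and then, are a little off and sometimes report something else, mostly with a low value. They report only what shows in the picture. A call takes as long as a camera call. They do not tell look-alikes from the thing itself.
- spotter.masks_of(picture, query): "pixels" (420x560 bool, what is visible of it) and "centre" ([row, column] in pixels, amid what is visible of it).
The state is a dict: "t": time; "q": joint angles; "dq": joint speeds; "joint_torque": joint torques, N m; "tool_pos": TCP position; "orientation": TCP orientation; "force": force on the tool from outside, world axes, zero at the start; "wrist_torque": the same for the moment, N m; "opening": finger opening in m.
Only numpy, scipy, OpenCV 4.12 (cv2) and the standard library are available. Lean on these libraries where they do the work, as an engineer would, in place of code of your own. Each camera call takes 0.05 s, during which the arm holds its last target. There are 200 camera calls.

TASK

Leaving the solder reel, the flux jar and the screwdriver where they are, lift the cured potted module (dark block with a green terminal block) out of the aluminium mould and set it down gently and upright, terminal block up, in the black tray. Then take the dry box's lid by its black bow handle, break it free of its sticky gasket without letting it fly up or drop back, and finish while still holding it by the handle, steady, with the front edge about 4 cm open, so that I can slip the module in without losing the dry air: do not let go of it at the end.

Things in the scene. Friction and masses are not known exactly. Their poses are not given: they have to be found in the camera images.
- module_center (a point): Loose potted module, about 90 g: dark cast block 60 x 40 x 14 mm (x, y, z), on its top's middle a green terminal block 30 x 12 mm (x, y), 22 mm high; 36 mm tall in all. This point is its centre, 18 mm above its underside, 4 mm above the cast block's top; z up. Starts in the mould, cast block flush with the mould's top, so only the green block stands out: grip that across its 12 mm (y).
- mould: Aluminium potting mould, fixed, 110 x 90 x 26 mm (x, y, z), origin at the centre of its underside. An open cavity 63 x 43 mm and 14 mm deep in the middle of its top, with 1.5 mm play round the module: lift straight up by at least 15 mm to clear it.
- tray: Shallow black antistatic tray, fixed, 125 x 95 x 14 mm outside (x, y, z), walls and floor 3 mm, inside 119 x 89 mm. Origin at the centre of its underside; the inner floor is 3 mm above it. Mould and tray may change places.
- drybox: Dry box, fixed: clear walls with grey rim, 220 mm deep (x), 280 mm wide (y), 115 mm high, origin at the centre of its underside, +x towards its hinge. Its lid is a clear sheet in a grey frame, 10 mm thick; the front latches are already undone.
- lid_handle (a point): Middle of the black bow-handle bar on the dry box's lid: a round bar 11 mm thick, 100 mm long along y, 36 mm above the lid's top (30 mm free under it), near the front edge. Lid axes: y along the hinge, x from handle to hinge, z square to the lid, up when shut. Pinch it from above, across x, at mid-length. The lid weighs about 0.45 kg.
- lid_hinge (a point): Mid-width point on the lid's hinge line at the back of the dry box: 187 mm from the handle bar along x and 46 mm below it. Same axes as the lid, which turns about this frame's y: in opening, the handle rises and tips towards the hinge.
- lid (a joint): Opening angle of the lid, rad: 0 shut, growing as the front edge rises. The front edge is 230 mm from the hinge: 4 cm open is about 0.17 rad. The gasket grips at first: about 15 N upward at the handle, peaking in its first 2 mm of rise, fading to the lid's own weight (about 3 N) after 5 mm. The hinge is free: let go, the lid falls shut and seals again.
- solder_reel_center (a point): Bystander, loose: blue reel of solder standing upright, 56 mm in diameter, 50 mm tall; this point is its centre.
- flux_jar_center (a point): Bystander, loose: small amber glass jar with black cap, 48 mm in diameter, 65 mm tall; this point is its centre.
- screwdriver_grip (a point): Bystander, loose: screwdriver with orange handle, 170 mm long, lying on the mat; this point is in its handle.
There are look-alikes about, which are no part of the job. What is shaped like the part that bears module_center but pink is not meant.

How it is judged:
On the way, in this order (a step that is already met when the one before it is completed fails the run):
1. the module stands upright on the tray's floor, let go and at rest (x of module_center in the frame of tray between -0.045 and 0.045 m and y of module_center in the frame of tray between -0.035 and 0.035 m and z of module_center in the frame of tray between 0.017 and 0.025 m and angle between module_center's own z axis and vertical below 0.1 rad and contact force between the fingers and module below 0.1 N and linear speed of module below 0.02 m/s), for 0.2 s.
2. the lid has been broken free of its gasket by the handle (value of joint lid above 0.04 rad and contact force between the fingers and lid above 0.5 N and distance between the grasp point and lid_handle below 0.04 m), for 0.1 s.
At the end, for the whole second after the job is handed in: The gripper still holds the lid by its bow handle, at rest, with the front edge about 28 to 54 mm open (lid angle 0.12 to 0.235 rad) and nothing else propping it; the module stands upright, flat on the tray's floor (value of joint lid between 0.12 and 0.235 rad and velocity of joint lid between -0.05 and 0.05 rad/s and contact force between the fingers and lid above 0.5 N and distance between the grasp point and lid_handle below 0.04 m and contact force between lid and module below 0.1 N and contact force between lid and solder_reel below 0.1 N and contact force between lid and flux_jar below 0.1 N and contact force between lid and screwdriver below 0.1 N and x of module_center in the frame of tray between -0.045 and 0.045 m and y of module_center in the frame of tray between -0.035 and 0.035 m and z of module_center in the frame of tray between 0.017 and 0.025 m and angle between module_center's own z axis and vertical below 0.1 rad and linear speed of module below 0.02 m/s); the arm keeps its last pose, push and grip.
It fails at once if the lid flies up past 0.35 rad (about 8 cm at the front edge) (value of joint lid above 0.35 rad).
It fails at once if the lid, once free, drops back towards shut (faster than 1.5 rad/s) (value of joint lid above 0.04 rad and velocity of joint lid below -1.5 rad/s).
It fails at once if the module is dropped (falls freely by more than about 12 mm) (contact force between the fingers and module below 0.05 N and linear speed of module above 0.5 m/s).
It fails at once if a bystander is moved by more than 25 mm (distance of any of solder_reel_center, flux_jar_center, screwdriver_grip from where it was at the start of the episode above 0.025 m).
It also fails if it takes over 50 s, if anything falls off the work surface, if the arm or the gripper's body presses on something with over 40 N, if the wrist force passes 120 N, or if a joint passes its speed limit or range.

## Working session

There is one attempt and no reset: what is moved stays moved. The work goes in short steps, Python scripts to look and compute and a tool call to move; the robot and the scene stay as the last step left them, time stands still between calls to the robot, and variables do not carry over. Pictures are saved under pics/ and viewed, about 8 in all and at most 12, crops included, and the job is handed in when it is done.

Besides the shell and the picture viewer there is one more tool, called after "Request:" in YAML: its name, and indented under it one key for each argument. arm_command: Moves the arm, as the interface text tells. Its arguments: {"type":"object","properties":{"xyz":{"type":"array","items":{"type":"array","items":{"type":"number"}}},"turn":{"type":"array","items":{"type":"array","items":{"type":"number"}}},"gripper":{"type":"number"},"force":{"type":"number"}},"required":["xyz","turn"]}

```bash
mkdir -p pics; cat > h.py <<'E'
import numpy as np, cv2
from scipy.spatial.transform import Rotation as R
from plant import robot, read_camera, spotter
def rot(o):
    o=np.array(o,float)
    if o.shape==(3,3): return o
    return R.from_rotvec(o).as_matrix() if o.size==3 else R.from_quat(o).as_matrix()
def cloud(p):
    h,w=p["z_map"].shape
    K=np.array([[p["fx"],0,p["cx"]],[0,p["fy"],p["cy"]],[0,0,1.]])
    g=np.stack(np.meshgrid(np.arange(w),np.arange(h)),-1).reshape(-1,1,2).astype(np.float64)
    u=cv2.undistortPoints(g,K,np.array(p["distortion"],float)).reshape(h,w,2)
    z=p["z_map"][...,None]
    c=np.concatenate([u*z,z],-1)
    W=c@rot(p["orientation"]).T+np.array(p["eye"])
    W[p["z_map"]==0]=np.nan
    return W
def save(p,name,crop=None,s=1):
    f=p["frame"]
    if crop: r0,r1,c0,c1=crop; f=f[r0:r1,c0:c1]
    f=cv2.resize(f,None,fx=s,fy=s,interpolation=cv2.INTER_CUBIC)
    cv2.imwrite("pics/"+name+".png",f[...,::-1])
E
python3 - <<'E'
from h import *
print(robot.read_state())
for n in("scene","top"):
    p=read_camera(n); print(n,p["eye"],p["orientation"],p["shot"]); save(p,n+"0")
    W=cloud(p)
    np.save(n+"0.npy",W)
    for q in ["module_center","mould","tray","drybox","lid_handle","lid_hinge","solder_reel_center","flux_jar_center","screwdriver_grip"]:
        try:
            for m in spotter.masks_of(p,q)[:3]:
                P=W[m["pixels"]]; print(q,round(m["confidence"],2),np.round(m["centre"]),m["pixels"].sum(),np.round(np.nanmedian(P,0),3),np.round(np.nanpercentile(P,2,axis=0),3),np.round(np.nanpercentile(P,98,axis=0),3))
        except Exception as e: print(q,e)
E
```

```text
{'t': 0.0, 'q': array([-1.30838101e+00,  1.31179288e-01,  1.48924984e+00,  4.43374116e-06,
        1.52300997e+00, -8.54161512e-02]), 'dq': array([ 0.00144584,  0.00204474,  0.00173779,  0.00044409, -0.00060355,
        0.00034204]), 'joint_torque': array([ 1.67066378e-05, -5.59835994e+01, -4.91768110e+01,  7.69468700e-02,
        3.50481807e-02, -1.61394446e-04]), 'tool_pos': array([ 0.20447086, -0.56384866,  0.40369248]), 'orientation': array([-3.09238910e+00, -5.43303573e-01,  2.49272964e-04]), 'force': array([-0.21563272, -0.95384402, -0.27654874]), 'wrist_torque': array([0.00518718, 0.01732633, 0.05253994]), 'opening': 0.09316479232587689}
scene [1.12188091 0.23421296 1.125729  ] [-1.43123031 -2.38730496  0.69843723] 1
module_center 0.82 [189. 224.] 267 [ 0.51  -0.293  0.031] [ 0.478 -0.316  0.025] [ 0.531 -0.28   0.054]
module_center 0.57 [176. 186.] 335 [ 0.516 -0.408  0.018] [ 0.488 -0.446  0.004] [ 0.539 -0.382  0.042]
module_center 0.19 [270. 416.] 14321 [0.562 0.212 0.127] [0.436 0.06  0.122] [0.675 0.347 0.16 ]
mould 0.92 [198. 228.] 1209 [ 0.515 -0.288  0.028] [ 0.45  -0
[... 1599 characters left out ...]
 [238. 155.] 16213 [0.549 0.2   0.124] [0.431 0.06  0.12 ] [0.671 0.346 0.153]
lid_hinge 0.97 [240. 156.] 16121 [0.549 0.2   0.124] [0.431 0.06  0.12 ] [0.669 0.346 0.155]
lid_hinge 0.7 [244. 316.] 2340 [ 0.546 -0.131  0.004] [ 0.485 -0.18  -0.001] [ 0.607 -0.081  0.016]
solder_reel_center 0.94 [162. 281.] 584 [ 0.723 -0.051  0.05 ] [ 0.702 -0.076  0.003] [ 0.752 -0.027  0.054]
flux_jar_center 0.69 [170. 338.] 487 [ 0.7   -0.175  0.063] [ 0.683 -0.199  0.001] [ 0.727 -0.155  0.069]
flux_jar_center 0.55 [266. 382.] 1558 [ 0.502 -0.294  0.027] [ 0.449 -0.341  0.01 ] [ 0.556 -0.253  0.031]
screwdriver_grip 0.56 [172. 411.] 546 [ 0.713 -0.351  0.022] [ 0.607 -0.366  0.011] [ 0.766 -0.341  0.029]
```

```bash
python3 - <<'E'
from h import *
f=cv2.imread("pics/top0.png"); W=np.load("top0.npy")
cv2.imwrite("pics/topmod.png",cv2.resize(f[205:315,340:480],None,fx=5,fy=5,interpolation=cv2.INTER_CUBIC))
hsv=cv2.cvtColor(f,cv2.COLOR_BGR2HSV)
def rect(n,m):
    P=W[m][:,:2].astype(np.float32); P=P[~np.isnan(P).any(1)]
    (c,s,a)=cv2.minAreaRect(P); print(n,len(P),np.round(c,4),np.round(s,4),round(a,1),"mean",np.round(P.mean(0),4),"z",np.round(np.nanpercentile(W[m][:,2],[5,50,95]),4))
x,y,z=W[...,0],W[...,1],W[...,2]
box=lambda x0,x1,y0,y1:(x>x0)&(x<x1)&(y>y0)&(y<y1)
g=cv2.inRange(hsv,(40,60,30),(90,255,255))>0
rect("green mould",g&box(.43,.58,-.36,-.24)); rect("top by z",(z>.04)&box(.43,.58,-.36,-.24))
rect("mould",(z>.018)&box(.43,.58,-.365,-.23))
rect("tray",(z>.009)&box(.45,.64,-.2,-.05))
rect("handle",(z>.145)&box(.35,.75,.03,.4)); rect("lid",(z>.11)&(z<.14)&box(.35,.75,.03,.4))
W=np.load("scene0.npy");x,y,z=W[...,0],W[...,1],W[...,2]
print("scene")
rect("top by z",(z>.042)&box(.43,.58,-.36,-.24));rect("mould",(z>.018)&box(.43,.58,-.365,-.23))
rect("tray",(z>.009)&box(.45,.64,-.2,-.05));rect("handle",(z>.145)&box(.35,.75,.03,.4)); rect("lid",(z>.11)&(z<.14)&box(.35,.75,.03,.4))
E
```

```text
green mould 1445 [ 0.505 -0.3  ] [0.15   0.1199] 0.1 mean [ 0.5063 -0.2975] z [-0.0023  0.002   0.0445]
top by z 88 [ 0.5025 -0.2959] [0.0286 0.0126] 1.5 mean [ 0.5027 -0.2957] z [0.0441 0.0488 0.0515]
mould 2016 [ 0.5028 -0.2979] [0.1113 0.0924] 0.5 mean [ 0.5023 -0.2967] z [0.0226 0.027  0.033 ]
tray 296 [ 0.5539 -0.1291] [0.1605 0.1241] 3.3 mean [ 0.5462 -0.131 ] z [0.0095 0.014  0.018 ]
handle 330 [0.4804 0.2158] [0.1133 0.011 ] 80.1 mean [0.4798 0.2128] z [0.1576 0.1658 0.1695]
lid 16043 [0.5548 0.2035] [0.2968 0.2471] 79.6 mean [0.553  0.2002] z [0.1204 0.1241 0.128 ]
scene
top by z 68 [ 0.5039 -0.2985] [0.0321 0.0148] 1.6 mean [ 0.5049 -0.2971] z [0.0434 0.05   0.0546]
mould 1373 [ 0.5029 -0.2984] [0.1134 0.0942] 1.4 mean [ 0.5068 -0.2955] z [0.0236 0.029  0.0417]
tray 487 [ 0.5495 -0.122 ] [0.1353 0.1736] 86.6 mean [ 0.5474 -0.1319] z [0.0092 0.013  0.0192]
handle 328 [0.4808 0.2169] [0.1134 0.0131] 79.6 mean [0.4828 0.218 ] z [0.1507 0.1666 0.171 ]
lid 14530 [0.5554 0.202 ] [0.2957 0.2484] 79.9 mean [0.5666 0.2074] z [0.1223 0.1265 0.1303]
```

View pics/scene0.png

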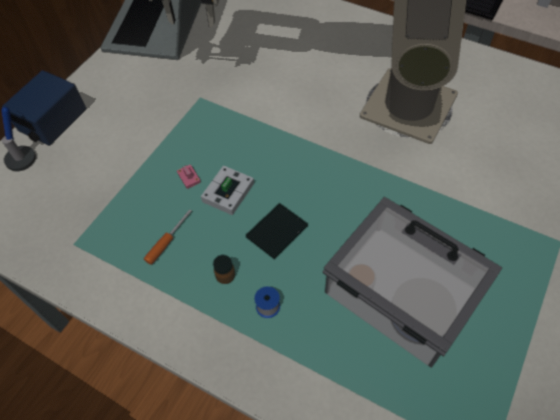

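View pics/top0.png

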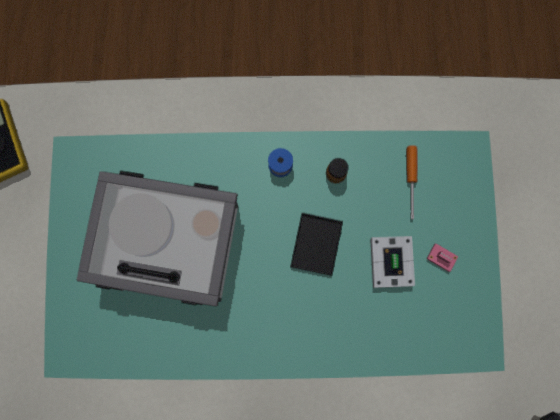

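View pics/topmod.png

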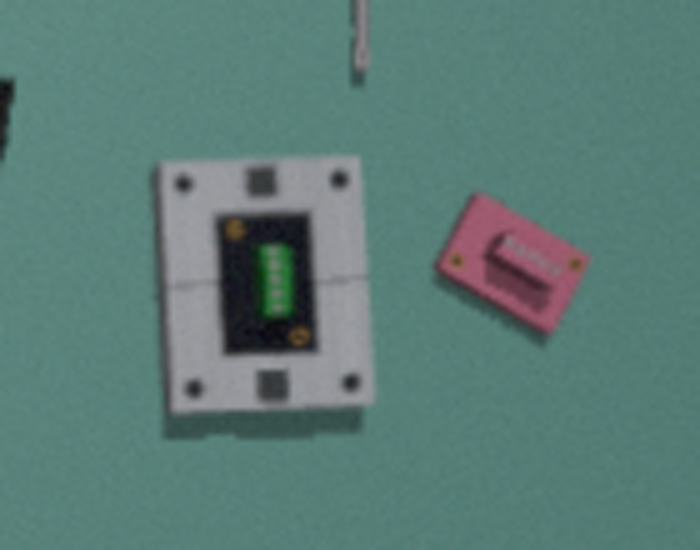

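The top view shows two candidates. One is the dark block with the green terminal in the mould at about (263, 394), world (0.503, -0.297). The other is the pink look-alike at (257, 443), which is loose on the mat and not meant. The crop confirms the green one in the silver mould. The tray is at (245, 316), and the dry-box handle runs along (271, 148), yawed about -10°.

I'll move above the module next.

Request:
arm_command:
  xyz:
    - [2.98, 2.67, -1.04]
    - [2.98, 2.67, -1.04]
    - [2.98, 2.67, -1.04]
    - [2.98, 2.67, -1.04]
    - [2.98, 2.67, -1.04]
    - [2.98, 2.67, -1.04]
    - [2.98, 2.67, -1.04]
    - [2.98, 2.67, -1.04]
    - [2.98, 2.67, -1.04]
    - [2.98, 2.67, -1.04]
    - [0, 0, 0]
    - [0, 0, 0]
  turn:
    - [0, 0, -0.033]
    - [0, 0, -0.033]
    - [0, 0, -0.033]
    - [0, 0, -0.033]
    - [0, 0, -0.033]
    - [0, 0, -0.033]
    - [0, 0, -0.033]
    - [0, 0, -0.033]
    - [0, 0, -0.033]
    - [0, 0, -0.033]
    - [0, 0, 0]
    - [0, 0, 0]
  gripper: 5
  force: 20

```text
t: 2.5
tool_pos: [0.5024, -0.2972, 0.3008]
orientation: [3.141, 0.029, -0.001]
force: [-0.6, 0.3, 0.6]
opening: 0.0498
```

```bash
python3 - <<'E'
from h import *
s=robot.read_state(); M=rot(s["orientation"]); print(s["tool_pos"],M[:,1],M[:,2],s["force"],s["opening"])
# tray/lid yaw refinement from saved clouds
f=cv2.imread("pics/top0.png"); v=cv2.cvtColor(f,cv2.COLOR_BGR2HSV)[...,2]
for n in("top0","scene0"):
    W=np.load(n+".npy"); v=cv2.imread(f"pics/{n}.png").max(2)
    x,y,z=W[...,0],W[...,1],W[...,2]
    m=(v<60)&(x>.46)&(x<.64)&(y>-.2)&(y<-.06)
    m=cv2.morphologyEx(m.astype(np.uint8),cv2.MORPH_OPEN,np.ones((3,3)))
    _,l,st,_=cv2.connectedComponentsWithStats(m); m=l==1+st[1:,4].argmax()
    print(n,m.sum(),cv2.minAreaRect(W[m][:,:2].astype(np.float32)),np.nanmean(W[m],0))
E
```

```text
[ 0.50238375 -0.2972214   0.30079892] [ 1.87255844e-02 -9.99824629e-01  2.53922083e-04] [-3.37471238e-04 -2.60287053e-04 -9.99999909e-01] [-0.6452991   0.2697679   0.63702962] 0.04975722009526796
top0 2299 ((0.5451341867446899, -0.1307382881641388), (0.0945608839392662, 0.12405254691839218), 76.94467163085938) [ 0.54495695 -0.13036516  0.00446293]
scene0 1745 ((0.5471577048301697, -0.1307375580072403), (0.09614504873752594, 0.12716175615787506), 77.2501220703125) [ 0.54590673 -0.1306519   0.00730478]
```

Request:
arm_command:
  xyz:
    - [0, 0, -2]
    - [0, 0, -2]
    - [0, 0, -2]
    - [0, 0, -1.5]
    - [0, 0, -0.6]
    - [0, 0, -0.4]
    - [0, 0, 0]
  turn:
    - [0, 0, 0]
    - [0, 0, 0]
    - [0, 0, 0]
    - [0, 0, 0]
    - [0, 0, 0]
    - [0, 0, 0]
    - [0, 0, 0]

```text
t: 3.38
tool_pos: [0.5027, -0.2971, 0.216]
orientation: [3.141, 0.028, 0.001]
force: [-0.3, 1.0, 0.4]
opening: 0.0495
```

Request:
arm_command:
  xyz:
    - [0, 0, 0]
    - [0, 0, 0]
    - [0, 0, 0]
    - [0, 0, 0]
    - [0, 0, 0]
    - [0, 0, 0]
  turn:
    - [0, 0, 0]
    - [0, 0, 0]
    - [0, 0, 0]
    - [0, 0, 0]
    - [0, 0, 0]
    - [0, 0, 0]
  gripper: 0.5
  force: 15

```text
t: 4.12
tool_pos: [0.5026, -0.2971, 0.2158]
orientation: [3.141, 0.028, 0.0]
force: [-0.7, 0.3, 1.5]
opening: 0.0119
```

Request:
arm_command:
  xyz:
    - [0, 0, 0.3]
    - [0, 0, 0.4]
    - [0, 0, 0.6]
    - [0, 0, 1.0]
    - [0, 0, 1.2]
    - [0, 0, 1.2]
    - [0, 0, 1.3]
    - [0, 0, 0]
  turn:
    - [0, 0, 0]
    - [0, 0, 0]
    - [0, 0, 0]
    - [0, 0, 0]
    - [0, 0, 0]
    - [0, 0, 0]
    - [0, 0, 0]
    - [0, 0, 0]

```text
t: 5.12
tool_pos: [0.5031, -0.2974, 0.2776]
orientation: [3.14, 0.028, 0.004]
force: [-0.1, 0.2, -1.2]
opening: 0.0119
```

```bash
python3 - <<'E'
from h import *
p=read_camera("scene"); save(p,"lift",(130,270,150,330),4); s=robot.read_state(); print(s["force"],s["opening"])
E
```

```text
[-0.38728643 -0.35841841 -1.47431957] 0.011985615797035335
```

View pics/lift.png

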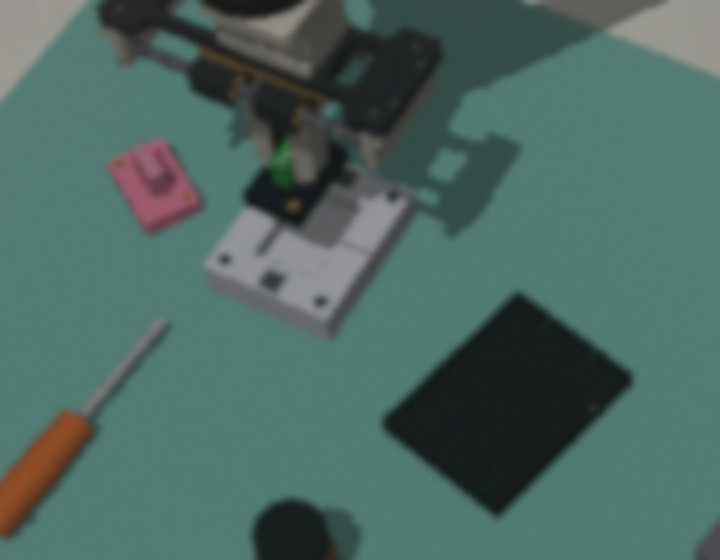

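The crop shows the module level in the fingers at about (225, 172), clear of the mould, and the pink one untouched. I'll carry it to the tray centre (0.546, -0.131).

Request:
arm_command:
  xyz:
    - [0.3, 1.1, 0]
    - [0.6, 2.2, 0]
    - [0.7, 2.9, 0]
    - [0.8, 3.2, 0]
    - [0.8, 3.2, -0.5]
    - [0.6, 2.3, -1]
    - [0.4, 1.2, -1.2]
    - [0.1, 0.5, -1.2]
    - [0, 0, -1.2]
    - [0, 0, -1]
    - [0, 0, -0.3]
    - [0, 0, 0]
  turn:
    - [0, 0, 0]
    - [0, 0, 0]
    - [0, 0, 0]
    - [0, 0, 0]
    - [0, 0, 0]
    - [0, 0, 0]
    - [0, 0, 0]
    - [0, 0, 0]
    - [0, 0, 0]
    - [0, 0, 0]
    - [0, 0, 0]
    - [0, 0, 0]

```text
t: 6.68
tool_pos: [0.5454, -0.1315, 0.2116]
orientation: [-3.141, -0.027, 0.0]
force: [0.8, 0.3, -1.0]
opening: 0.0123
```

Request:
arm_command:
  xyz:
    - [0, 0, -0.2]
    - [0, 0, -0.15]
    - [0, 0, -0.1]
    - [0, 0, 0]
  turn:
    - [0, 0, 0]
    - [0, 0, 0]
    - [0, 0, 0]
    - [0, 0, 0]

```text
t: 7.18
tool_pos: [0.5455, -0.1311, 0.2072]
orientation: [-3.141, -0.028, -0.0]
force: [0.8, 0.1, -1.3]
opening: 0.0122
```

Request:
arm_command:
  xyz:
    - [0, 0, -0.06]
    - [0, 0, -0.06]
    - [0, 0, 0]
    - [0, 0, 0]
  turn:
    - [0, 0, 0]
    - [0, 0, 0]
    - [0, 0, 0]
    - [0, 0, 0]

```text
t: 7.68
tool_pos: [0.5456, -0.1311, 0.2068]
orientation: [3.141, 0.028, 0.0]
force: [-4.3, 1.8, 6.3]
opening: 0.0118
```

Request:
arm_command:
  xyz:
    - [0, 0, 0]
    - [0, 0, 0]
    - [0, 0, 0]
    - [0, 0, 0]
    - [0, 0, 0.5]
    - [0, 0, 1.5]
    - [0, 0, 3]
    - [0, 0, 4]
    - [0, 0, 4]
    - [0, 0, 3]
  turn:
    - [0, 0, 0]
    - [0, 0, 0]
    - [0, 0, 0]
    - [0, 0, 0]
    - [0, 0, 0]
    - [0, 0, 0]
    - [0, 0, 0]
    - [0, 0, 0]
    - [0, 0, 0]
    - [0, 0, 0]
  gripper: 4

```text
t: 8.93
tool_pos: [0.5457, -0.1311, 0.3697]
orientation: [3.14, 0.028, 0.005]
force: [0.1, 0.1, -0.5]
opening: 0.04
```

```bash
python3 - <<'E'
from h import *
s=robot.read_state(); M=rot(s["orientation"]); print(s["tool_pos"],M[:,1],s["q"])
p=read_camera("scene"); save(p,"placed",(160,280,200,360),4); W=cloud(p)
m=(p["frame"][...,1]>1.4*p["frame"][...,0])&(W[...,0]>.49)&(W[...,0]<.6)&(W[...,1]>-.17)&(W[...,1]<-.09)&(W[...,2]>.01); print(m.sum(),np.nanmedian(W[m],0),np.nanmax(W[m][:,2]) if m.any() else 0)
# handle + lid from first shots
for n in("top0","scene0"):
    W=np.load(n+".npy");x,y,z=W[...,0],W[...,1],W[...,2]
    m=(z>.155)&(x>.4)&(x<.56)&(y>.05)&(y<.4)
    (c,sz,a)=cv2.minAreaRect(W[m][:,:2].astype(np.float32)); print(n,c,sz,a,np.nanpercentile(z[m],[50,90,98]))
    u,sv,vt=np.linalg.svd(W[m]-W[m].mean(0)); print(W[m].mean(0),vt[0]) if m.sum()<3000 else 0
E
```

```text
[ 0.54572377 -0.13110267  0.36972564] [ 0.01789409 -0.9998392   0.0011701 ] [-3.27122812e-01  4.28703387e-02  1.64492663e+00  7.53553958e-06
  1.45031522e+00  1.22577564e+00]
346 [ 0.55092534 -0.12880964  0.02017829] 0.2824499218845222
top0 (0.48035699129104614, 0.2157961130142212) (0.11326485127210617, 0.011036250740289688) 80.0571060180664 [0.16581497 0.16835925 0.17065338]
[0.48008794 0.21418403 0.16534515] [-0.17398934 -0.98473654 -0.00465352]
scene0 (0.4807989001274109, 0.2167314887046814) (0.11297421902418137, 0.013106711208820343) 79.5866928100586 [0.16700319 0.17029014 0.17166853]
[0.48263627 0.21800733 0.16656327] [0.18593981 0.98253788 0.0067608 ]
```

View pics/placed.png

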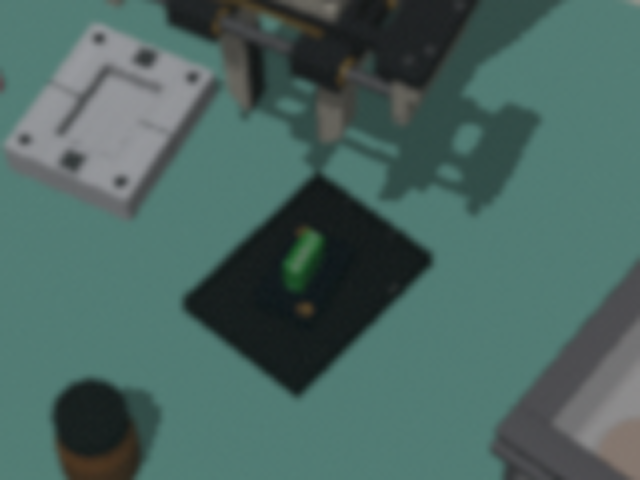

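The crop shows the module upright, terminal up, near the tray centre, and the bystanders unmoved. The handle middle is at (0.4805, 0.216, 0.161), lid yaw about -10.3°, and the hinge is at about (0.664, 0.183, 0.115).

Request:
arm_command:
  xyz:
    - [-0.2, 1.2, 1.0]
    - [-0.6, 3.2, 1.0]
    - [-0.7, 3.6, 0]
    - [-0.7, 3.9, 0]
    - [-0.7, 3.9, 0]
    - [-0.7, 3.9, 0]
    - [-0.7, 3.9, 0]
    - [-0.7, 3.9, 0]
    - [-0.7, 3.6, 0]
    - [-0.6, 2.6, 0]
    - [-0.22, 1.0, 0]
    - [0, 0, 0]
  turn:
    - [0, 0, 0.08]
    - [0, 0, 0.14]
    - [0, 0, 0.14]
    - [0, 0, 0.14]
    - [0, 0, 0.14]
    - [0, 0, 0.14]
    - [0, 0, 0.14]
    - [0, 0, 0.14]
    - [0, 0, 0.14]
    - [0, 0, 0.12]
    - [0, 0, 0.053]
    - [0, 0, 0]
  gripper: 5

```text
t: 10.48
tool_pos: [0.4803, 0.216, 0.3864]
orientation: [2.412, 2.012, 0.001]
force: [1.6, -0.2, -0.4]
opening: 0.0499
```

```bash
python3 - <<'E'
from h import *
s=robot.read_state(); M=rot(s["orientation"]); print(s["tool_pos"],M[:,1],s["q"],s["force"])
p=read_camera("scene"); save(p,"handle",(180,330,330,510),4)
E
```

```text
[0.48027697 0.21602717 0.38643902] [ 9.83793756e-01 -1.79302817e-01  5.87411531e-04] [ 3.25407920e-01 -5.98039880e-02  1.71630378e+00 -2.73532390e-04
  1.48457231e+00  5.05709170e-01] [ 1.60032261 -0.24612552 -0.36893623]
```

View pics/handle.png

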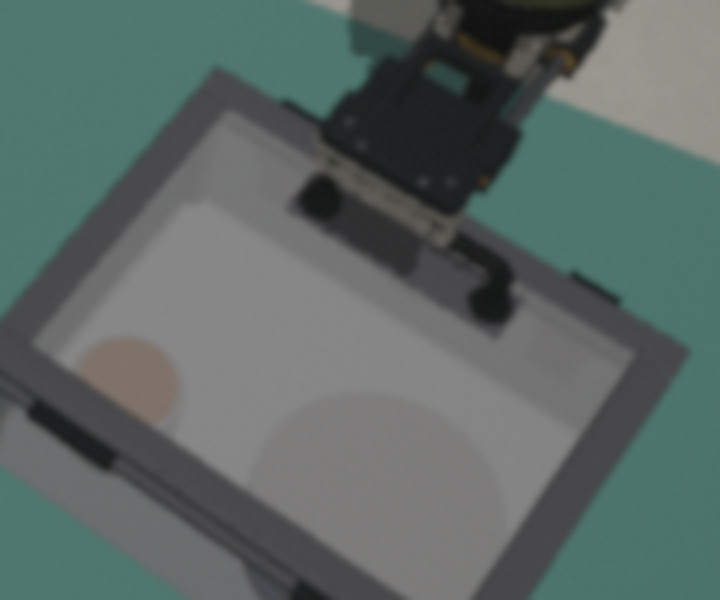

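The gripper is aligned over the middle of the bow handle, jaws across the bar. I'll descend and pinch.

Request:
arm_command:
  xyz:
    - [0, 0, -1.2]
    - [0, 0, -1.5]
    - [0, 0, -1.3]
    - [0, 0, -1.0]
    - [0, 0, -0.6]
    - [0, 0, -0.2]
    - [0, 0, 0]
  turn:
    - [0, 0, 0]
    - [0, 0, 0]
    - [0, 0, 0]
    - [0, 0, 0]
    - [0, 0, 0]
    - [0, 0, 0]
    - [0, 0, 0]

```text
t: 11.4
tool_pos: [0.4803, 0.2158, 0.3352]
orientation: [2.411, 2.013, 0.002]
force: [-27.0, -13.2, 58.6]
opening: 0.0509
```

Request:
arm_command:
  xyz:
    - [0, 0, 0]
    - [0, 0, 0]
    - [0, 0, 0]
    - [0, 0, 0]
    - [0, 0, 0]
    - [0, 0, 0]
    - [0, 0, 0]
  turn:
    - [0, 0, 0]
    - [0, 0, 0]
    - [0, 0, 0]
    - [0, 0, 0]
    - [0, 0, 0]
    - [0, 0, 0]
    - [0, 0, 0]
  gripper: 0.3
  force: 50

```text
t: 12.28
tool_pos: [0.4803, 0.2158, 0.3274]
orientation: [-2.412, -2.013, 0.001]
force: [3.3, -1.2, -4.0]
opening: 0.0097
```

Contact was felt during the descent (58 N at 0.335), and the opening is 9.7 mm on an 11 mm bar, so I'll look before pulling.

```bash
python3 - <<'E'
from h import *
s=robot.read_state(); print(s["tool_pos"],s["force"],s["wrist_torque"],s["opening"])
p=read_camera("scene"); t=read_camera("top"); W=cloud(p)
a=cv2.resize(p["frame"][190:310,350:490],(560,480),interpolation=cv2.INTER_CUBIC); b=cv2.resize(t["frame"][190:310,70:130+80],(560,480),interpolation=cv2.INTER_CUBIC)
cv2.imwrite("pics/grip.png",cv2.resize(np.hstack([a,b]),(800,343))[...,::-1])
W0=np.load("scene0.npy")
m=lambda W:(W[...,2]>.11)&(W[...,2]<.135)&(W[...,0]>.4)&(W[...,0]<.7)&(W[...,1]>.06)&(W[...,1]<.35)
k=m(W)&m(W0); d=(W-W0)[k][:,2]; x=W0[k][:,0]; print("lid dz front/back",np.median(d[x<.47]),np.median(d[x>.62]))
E
```

```text
[0.48029448 0.21577862 0.32739468] [ 3.29735124 -1.15526523 -4.02325009] [-0.15346601 -0.38647505  0.06671759] 0.009662297941336205
lid dz front/back 0.0003580640803573232 0.00010178924811610202
```

View pics/grip.png

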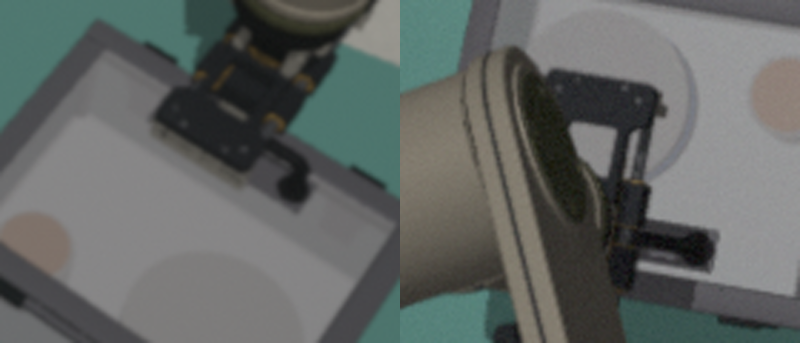

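The fingers straddle the bar at (630, 240) in the right-hand picture, the lid has not moved, and the grasp point is at (0.480, 0.216, 0.160), on the bar. I'll break the gasket slowly along the hinge arc, turning the tool with the lid.

Request:
arm_command:
  xyz:
    - [0.107, -0.02, 0.091]
    - [0.107, -0.02, 0.091]
    - [0.107, -0.02, 0.091]
    - [0.107, -0.02, 0.091]
    - [0.107, -0.02, 0.091]
    - [0.107, -0.02, 0.091]
    - [0.107, -0.02, 0.09]
    - [0.107, -0.02, 0.09]
    - [0.107, -0.02, 0.09]
    - [0.107, -0.02, 0.09]
    - [0.107, -0.02, 0.09]
    - [0.107, -0.02, 0.09]
  turn:
    - [0.0009, 0.0049, 0]
    - [0.0009, 0.0049, 0]
    - [0.0009, 0.0049, 0]
    - [0.0009, 0.0049, 0]
    - [0.0009, 0.0049, 0]
    - [0.0009, 0.0049, 0]
    - [0.0009, 0.0049, 0]
    - [0.0009, 0.0049, 0]
    - [0.0009, 0.0049, 0]
    - [0.0009, 0.0049, 0]
    - [0.0009, 0.0049, 0]
    - [0.0009, 0.0049, 0]

```text
t: 13.88
tool_pos: [0.4932, 0.2134, 0.3389]
orientation: [-2.376, -1.983, 0.06]
force: [5.4, -1.8, -11.1]
opening: 0.0096
```

```bash
cat > lid.py <<'E'
from h import *
s=robot.read_state(); M=rot(s["orientation"]); print(s["t"],"grasp",s["tool_pos"]+.167*M[:,2],"tilt",np.arccos(-M[2,2]),s["force"],s["wrist_torque"],s["opening"])
p=read_camera("scene"); W=cloud(p)
xl=np.array([.984,-.178]); d=(W[...,:2]-[.6645,.183])@xl; yl=(W[...,:2]-[.6645,.183])@[.178,.984]
k=(d<-.01)&(d>-.235)&(abs(yl)<.13)&(abs(yl)>.06)&(W[...,2]>.1)&(W[...,2]<.19)
a=np.polyfit(d[k],W[...,2][k],1)
for _ in range(5):
    r=W[...,2]-np.polyval(a,d); a=np.polyfit(d[k&(abs(r)<.006)],W[...,2][k&(abs(r)<.006)],1)
print("lid angle",-np.arctan(a[0]),"z at hinge",a[1])
E
python3 lid.py
```

```text
13.875 grasp [0.48337346 0.21515768 0.17224929] tilt 0.06004958366919405 [  5.44251398  -1.76974217 -11.08484233] [-0.22059889 -0.96064007  0.04796447] 0.009571662780663397
lid angle 0.06728767816823635 z at hinge 0.12602502217882505
```

Request:
arm_command:
  xyz:
    - [0.221, -0.04, 0.173]
    - [0.223, -0.04, 0.17]
    - [0.225, -0.041, 0.168]
    - [0.226, -0.041, 0.166]
    - [0.228, -0.041, 0.164]
    - [0.229, -0.042, 0.161]
    - [0.231, -0.042, 0.159]
    - [0.232, -0.042, 0.157]
    - [0.234, -0.042, 0.154]
    - [0.235, -0.043, 0.152]
    - [0.237, -0.043, 0.149]
    - [0, 0, 0]
  turn:
    - [0.0018, 0.0098, 0]
    - [0.0018, 0.0098, 0]
    - [0.0018, 0.0098, 0]
    - [0.0018, 0.0098, 0]
    - [0.0018, 0.0098, 0]
    - [0.0018, 0.0098, 0]
    - [0.0018, 0.0098, 0]
    - [0.0018, 0.0098, 0]
    - [0.0018, 0.0098, 0]
    - [0.0018, 0.0098, 0]
    - [0.0018, 0.0098, 0]
    - [0, 0, 0]

```text
t: 15.42
tool_pos: [0.5187, 0.2087, 0.3578]
orientation: [-2.309, -1.926, 0.163]
force: [1.5, -5.8, -4.7]
opening: 0.0097
```

Request:
arm_command:
  xyz:
    - [0, 0, 0]
    - [0, 0, 0]
    - [0, 0, 0]
    - [0, 0, 0]
    - [0, 0, 0]
    - [0, 0, 0]
  turn:
    - [0, 0, 0]
    - [0, 0, 0]
    - [0, 0, 0]
    - [0, 0, 0]
    - [0, 0, 0]
    - [0, 0, 0]

```text
t: 16.18
tool_pos: [0.5187, 0.2088, 0.3579]
orientation: [-2.309, -1.927, 0.162]
force: [0.7, -6.5, -4.3]
opening: 0.0094
```

```bash
cat >> lid.py <<'E'
save(p,"final",(120,400,180,540),2)
m=(p["frame"][...,1]>1.4*p["frame"][...,0])&(W[...,0]>.49)&(W[...,0]<.6)&(W[...,1]>-.17)&(W[...,1]<-.09)&(W[...,2]>.03)&(W[...,2]<.06);print("module top",m.sum(),np.median(W[m],0))
E
python3 lid.py
```

```text
16.175 grasp [0.49112504 0.21383063 0.1932264 ] tilt 0.16845245687745722 [ 0.65142558 -6.54019732 -4.29384415] [-1.11441291 -0.22190011  0.09444519] 0.009368509729965387
lid angle 0.18420734647502773 z at hinge 0.1261928516215765
module top 73 [ 0.54921436 -0.13153362  0.0405257 ]
```

View pics/final.png

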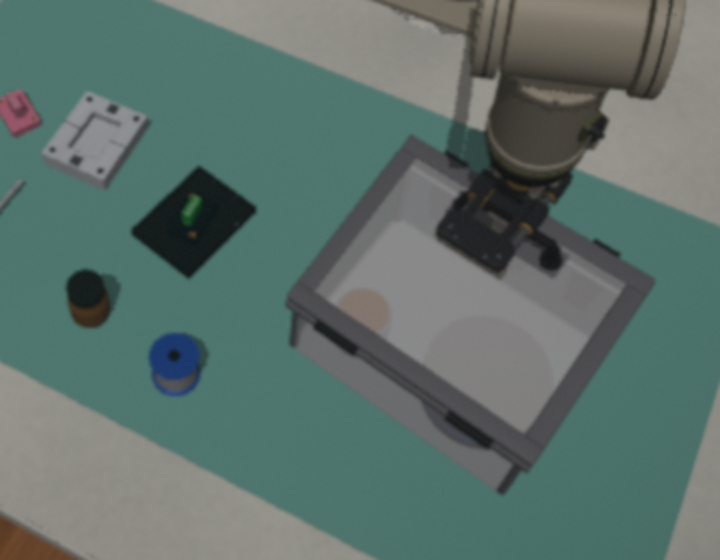

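The lid is held at about 0.17–0.18 rad, the module is upright in the tray at crop (192, 210), and the reel and jar are in place. I'm handing in.

```bash
python3 -c "
from plant import robot
print(robot.close_job()); print(robot.read_state()['t'])"
```

```text
the job is handed in; nothing more can be done
None
the job is handed in; nothing more can be done
```

I lifted the green-topped module out of the mould and stood it upright near the middle of the black tray. I then broke the lid free slowly and handed in the job at about 16 s, still holding the lid by its handle. No verdict was reported.

**Lid:** The last camera fit gave an opening of 0.184 rad, and the tool tilt gave 0.168 rad. Both are inside the 0.12–0.235 band, and the arm was still between the last two readings. The grasp point matched where the handle should be at about 0.17 rad to within about 2 mm. The wrist force at the end was about 8 N.

**Module and bystanders:** The module was upright in the tray in the last picture. The reel and jar looked unmoved there. The screwdriver was mostly out of the last crop and I did not measure it again, but the arm never went near it.

**Readings that did not fit:**
- **Contact at the handle:** Coming down on the handle, the tool met something at about 65 N in total (59 N of it upward) and stopped about 7 mm short. This cleared when the fingers closed. I did not find the cause. It was below the 120 N wrist limit. I think it was the fingers that touched; if it was the gripper's body instead, it would be over that 40 N limit.
- **Grip opening:** The fingers read 9.4–9.7 mm on the 11 mm bar. The grip held through the whole opening.

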